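# Fasten the draw latch of a dispensary despatch case

## Robot

A 6-joint arm with a two-finger parallel gripper is mounted at the origin on the work surface. World frame = base frame: x ahead of the robot, y to its left, z up, the work surface at z = 0. Lengths are in m, angles in degrees, forces in N, time in s.
With the tool pointing down it reaches from about 0.375 to 0.75 m from the base axis. Payload 9 kg.
Tool frame: the origin (TCP) lies midway between the tips of the shut fingers; the grasp point (between the pads) lies env.grip_point_offset behind it (env.grip_point_offset is the distance from the TCP to the grasp point, in m); z points along the fingers, y is the line along which they close (so a half turn about z gives the same grasp; the last joint's range is limited). The gripper opens to 85 mm and grips with 20 to 120 N. Pads are 22 mm wide; open, the fingers measure 114 mm over their backs; the gripper's body (76 mm by 85 mm) begins 54 mm behind the grasp point. The pads swing forward as they close: fully open they stand 13 mm farther back than shut.
Start: joints at [-80.14, 5.964, 5.575, 89.605, 0, 77.527], TCP at [0.228, -0.555, 0.231] pointing down, gripper open.
Joint ranges: [-171.21, 171.21], [-48.23, 106.86], [-62.78, 66.21], [-105.2, 120.99], [-86.42, 89.51], [-180, 180]. Speed limits (degrees/s): [127.2, 127.2, 147.25, 180, 180, 180].

## Interface

Orientations are given as a 3x3 rotation matrix whose columns are the frame's x, y, z axes.
In Python, from station import env, read_camera, close_job gives the robot as it stands.
- The arm moves only by the tool apply_moves, never from a script. Its argument "rows" is one flat list of numbers, 5 for each row, row after row: the shift along the world's x, y, z in units of 30 mm (1.0 is 30 mm), then the turn about the world's z in degrees, then the opening, from -1 (shut) to 1 (fully open). A call has 1 to 8 rows; each row is the pose to reach, as a shift and turn from the pose commanded when the call began; what a row does not reach only later rows make up. A row lasts 1/8 s, in which the tool goes at most 62.5 mm and 10.7 degrees, less where a joint would pass 70% of its speed; a pose out of reach is approached as far as the arm can. A call with a gripper value outside its range is refused whole. The fingers move at their own pace and stop on an object; the grip force is fixed at half the most. Time passes only in rows, so rows that repeat a pose let the fingers close. It gives the time, the measured TCP pose, the force, the opening and the grip force at its end, in the units of the state.
- env.observe(): the state, without advancing time (a new reading comes with each control period).
- read_camera(name): name is "side" or "top" or "wrist"; returns a dict with "color" (400x640x3 uint8, red, green, blue), "intrinsics" (3x3 intrinsics, pixels), "view" (4x4, takes a point from world to camera coordinates); the wrist camera has in their place "T_tool_cam" (4x4, takes a point from camera to tool coordinates, whose origin is the TCP and whose axes are the flange's). Camera axes: x right, y down, z forward; pixel columns grow to the right and rows downward; lengths in m; the calibration is good to about 2 mm. A picture is of the moment at which its call begins: read the wrist's pose just before it. There is no depth.
- close_job(): hands the job in; it is judged then, once.
The state is a dict: "t": time; "q": joint angles; "joint_vel": joint speeds; "joint_efforts": joint torques, N m; "tcp_pos": TCP position; "eef_rot": TCP orientation; "contact_force": force on the tool from outside, world axes, zero at the start; "torque": the same for the moment, N m; "width": opening from 0.0 (shut) to 1.0 (fully open); "finger_force": force on a finger pad.
Only numpy, scipy, OpenCV 4.12 (cv2) and the standard library are available. Lean on these libraries where they do the work, as an engineer would, in place of code of your own. Each camera call takes 0.05 s, during which the arm holds its last target. There are 200 camera calls.

## Task

The blue end cover of the white despatch case only leans on its rubber seal: fasten it. Hook the latch's wire loop over the brass keeper so that its bar lies under the lip, then press the red-ended lever down flat over centre so that the cover is drawn tight on its seal and stays shut when you let go. Handle the latch gently, do not force its bar against the keeper or slam the lever on its stop, and leave everything else where it stands.

Things in the scene. Friction and masses are not known exactly. Their poses are not given: they have to be found in the camera images.
- case: White case, 220 long (x) x 270 x 110 mm high, fixed; the 43 mm thick blue cover is at its +x end. Origin on the table under the middle of its open end; x points out towards the cover, z up. Flat top at z = 110 mm. The draw latch lies on top along y = 0: lever hinge axis (along y) at x = -33, z = 134 mm; the keeper stands on the cover at x = 24 to 46 mm.
- cover (a joint): How far the cover is drawn in (along the case's -x) against its rubber seal, m: 0 = leaning loosely (start), about 0.005 = drawn tight by the shut latch. The seal pushes back about 8 N per mm. The cover carries the keeper.
- keeper_foot (a point): Point on the cover's top under the hooked bar (axes: the case's). The 18 mm wide brass keeper here: sill 16 to 26 mm above the top (unknown washers under it, not measured: feel or look), a wall 3 mm to -x of this point, a 5 mm thick lip jutting 5 mm from the wall to +x, its underside 8 mm above the sill; throat open to +x; sill ends 16 mm to +x. The bar bends sill or lip if forced over 15 N.
- lever (a joint): Lever angle, rad: 0 = flat, pointing away from the keeper (case's -x), 1.57 = upright, 1.9 = limit, leaning to the keeper. Starts at 1.45 to 1.85; stiff (0.045 N m): stays where left; dragging the bar takes 3 to 5 N. The loop is pinned 24 mm from the hinge; once hooked it tightens below about 0.9 rad, dead centre is about 0.2 rad, below that it pulls itself flat on its stop.
- lever_pad (a point): Place to push on the red-ended lever, 55 mm from the hinge, on the face that is uppermost when shut (when raised it looks to the keeper). The lever is a plate 24 mm wide, 5 mm thick, reaching 73 mm from the hinge; the pad is 2.5 mm off its middle plane. When shut the pad is 26.5 mm above the case top at the case's x = -88 mm. Closing takes about 3 to 8 N here; over 25 N bends it.
- loop_bar (a point): Centre of the loop's bar: 6 mm round, along the case's y, a yellow 12 mm knob at each end; 46 mm over the knobs, grip it from above by these ends; it turns in the grip. Two 85 mm arms, 34 mm apart, join it to the lever. A weak spring lifts it: it hovers over the keeper, rises if let go unhooked. Held, it moves in the case's x and z (lever follows). To hook: down 8 mm or more to +x of the foot point, then back.
- tin: Green round tin, 52 mm across, 28 mm high, on the case, a bystander; origin at the middle of its underside.
- weight: Small brass balance weight, 28 mm across, 34 mm high, on the case, a bystander; origin at the middle of its underside.
- mortar: White ceramic mortar bowl, 110 mm across, 75 mm high, a bystander; origin at the middle of its underside.
- jar: Amber glass jar with black cap, 76 mm across, 115 mm high, a bystander; origin at the middle of its underside.
- envelopes: Stack of brown envelopes, 150 x 210 x 56 mm, a bystander; origin at the middle of its underside.
- scoop: Galvanised open dispensing tray, 180 x 80 x 35 mm, a bystander; origin at the middle of its underside.
- stapler: Blue and black stapler, 130 x 32 x 45 mm, a bystander; origin at the middle of its underside.
- cup: Blue ceramic mug, 72 mm across, 85 mm high, a bystander; origin at the middle of its underside.

How it is judged:
By the outcome, as a careful person would: the job done as asked, in the order asked, and still so for the second after the job is handed in, with the robot touching nothing.
It also fails if it takes over 61 s, if anything falls off the work surface, if the arm or the gripper's body presses on something with over 40 N, if the wrist force passes 120 N, or if a joint passes its speed limit or range.

## Working session

There is one attempt and no reset: what is moved stays moved. The work goes in short steps, Python scripts to look and compute and a tool call to move; the robot and the scene stay as the last step left them, time stands still between calls to the robot, and variables do not carry over. Pictures are saved under pics/ and viewed, at most 10 in all, crops included, and the job is handed in when it is done.

Besides the shell and the picture viewer there is one more tool, called after ">>>" as name(argument=value, ...), one argument or row to a line, values as JSON. apply_moves: Moves the arm, as the interface text tells. Its arguments: {"type":"object","properties":{"rows":{"type":"array","items":{"type":"number"}}},"required":["rows"]}

```bash
mkdir -p pics; ls; python3 - <<'E'
from station import env, read_camera
import cv2,numpy as np
print(env.grip_point_offset); o=env.observe(); print({k:np.round(v,3).tolist() for k,v in o.items()})
for n in("side","top"):
    d=read_camera(n); cv2.imwrite(f"pics/{n}0.png",d["color"][:,:,::-1]); print(n,np.round(d["intrinsics"],1).tolist(),np.round(d["view"],4).tolist())
E
```

```text
pics
0.0187
{'t': 0.0, 'q': [-80.142, 5.997, 5.529, 89.604, 0.001, 77.524], 'joint_vel': [0.042, -0.05, -0.02, -0.075, -0.047, -0.004], 'joint_efforts': [-0.0, -55.693, 50.365, 0.017, -0.0, 0.0], 'tcp_pos': [0.228, -0.555, 0.231], 'eef_rot': [[0.925, 0.38, -0.0], [0.38, -0.925, 0.001], [0.0, -0.001, -1.0]], 'contact_force': [-0.447, -0.256, -0.344], 'torque': [0.004, 0.017, -0.016], 'finger_force': 0.0, 'width': 1.003}
side [[383.4, 0.0, 316.1], [0.0, 383.4, 200.6], [0.0, 0.0, 1.0]] [[0.9662, -0.2577, 0.0107, -0.5768], [-0.1487, -0.5904, -0.7933, 0.1733], [0.2107, 0.7649, -0.6088, 1.4462], [0.0, 0.0, 0.0, 1.0]]
top [[499.9, 0.0, 317.9], [0.0, 499.9, 204.4], [0.0, 0.0, 1.0]] [[-0.0023, -1.0, -0.0062, -0.028], [-0.9929, 0.003, -0.1187, 0.5897], [0.1187, 0.0059, -0.9929, 1.4751], [0.0, 0.0, 0.0, 1.0]]
```

View pics/side0.png

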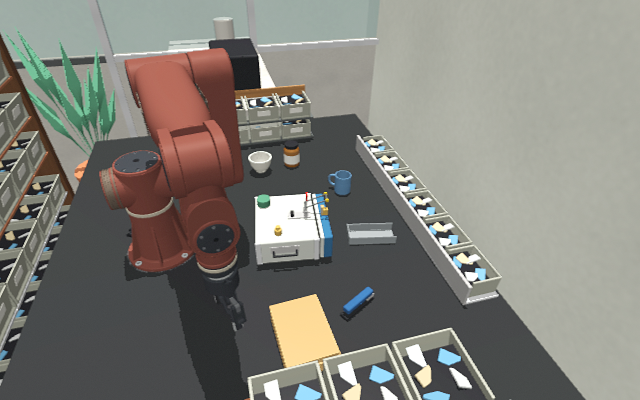

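View pics/top0.png

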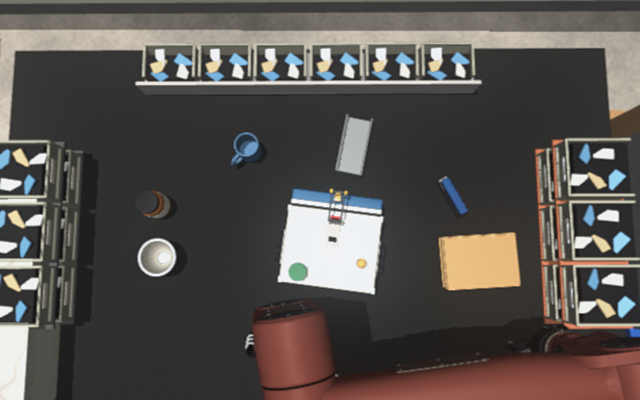

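The top view shows the case around (332,240) with the blue cover on the far side (+x) and the latch at about (338,205). The tin is at (298,271) and the weight at (361,263). Next I'll measure the knobs and the cover.

```bash
cat > h.py <<'E'
import cv2,numpy as np
from station import env, read_camera
def cam(n):
    o=env.observe(); d=read_camera(n); K=np.array(d["intrinsics"])
    if n=="wrist":
        T=np.eye(4);T[:3,:3]=o["eef_rot"];T[:3,3]=o["tcp_pos"]; V=np.linalg.inv(T@np.array(d["T_tool_cam"]))
    else: V=np.array(d["view"])
    return d["color"],K,V
def ray(K,V,p):
    R=V[:3,:3]; c=-R.T@V[:3,3]; return c,R.T@np.linalg.inv(K)@np.array([p[0],p[1],1.])
def onz(K,V,p,z):
    c,r=ray(K,V,p); return c+r*(z-c[2])/r[2]
def tri(K1,V1,p1,K2,V2,p2):
    x=cv2.triangulatePoints(K1@V1[:3],K2@V2[:3],np.array(p1,float),np.array(p2,float)); return (x[:3]/x[3]).ravel()
def proj(K,V,P):
    c=V[:3,:3]@np.array(P)+V[:3,3]; return (K@c)[:2]/c[2]
def blobs(img,lo,hi,roi=None,mn=4):
    m=cv2.inRange(cv2.cvtColor(img,cv2.COLOR_RGB2HSV),np.array(lo),np.array(hi))
    if roi: k=np.zeros_like(m);k[roi[1]:roi[3],roi[0]:roi[2]]=1;m*=k
    n,l,s,c=cv2.connectedComponentsWithStats(m)
    return m,[(s[i,4],*np.round(c[i],1)) for i in range(1,n) if s[i,4]>=mn]
E
python3 - <<'E'
from h import *
for n,roi in(("side",(240,180,350,270)),("top",(270,180,390,300))):
    c,K,V=cam(n)
    for nm,lo,hi in(("yel",(18,120,120),(35,255,255)),("red",(0,140,90),(8,255,255)),("blue",(100,120,60),(115,255,255)),("green",(50,90,40),(90,255,255))):
        m,b=blobs(c,lo,hi,roi); print(n,nm,b)
        if nm=="blue" and n=="top":
            p=cv2.findNonZero(m);r=cv2.boxPoints(cv2.minAreaRect(p)); print([np.round(onz(K,V,q,.11),4).tolist() for q in r])
    x0,y0=(250,170) if n=="side" else (275,180)
    cv2.imwrite(f"pics/{n}c.png",cv2.resize(c[y0:y0+100,x0:x0+110,::-1],None,fx=5,fy=5,interpolation=cv2.INTER_CUBIC))
E
python3 -c "
import cv2,numpy as np
cv2.imwrite('pics/b.png',cv2.resize(np.hstack([cv2.imread('pics/sidec.png'),cv2.imread('pics/topc.png')]),(800,364)))"
```

```text
side yel [(np.int32(8), np.float64(325.0), np.float64(192.8)), (np.int32(11), np.float64(326.8), np.float64(199.7)), (np.int32(39), np.float64(324.8), np.float64(210.9)), (np.int32(51), np.float64(277.5), np.float64(230.5))]
side red [(np.int32(12), np.float64(305.9), np.float64(195.1))]
side blue [(np.int32(6), np.float64(335.3), np.float64(189.2)), (np.int32(12), np.float64(318.1), np.float64(194.4)), (np.int32(29), np.float64(319.9), np.float64(198.7)), (np.int32(24), np.float64(320.8), np.float64(204.9)), (np.int32(327), np.float64(326.9), np.float64(235.8))]
side green [(np.int32(137), np.float64(263.2), np.float64(200.6))]
top yel [(np.int32(12), np.float64(330.9), np.float64(190.2)), (np.int32(11), np.float64(345.6), np.float64(192.0)), (np.int32(16), np.float64(337.5), np.float64(194.8)), (np.int32(33), np.float64(361.3), np.float64(263.1))]
top red [(np.int32(13), np.float64(335.1), np.float64(217.2))]
top blue [(np.int32(338), np.float64(310.5), np.float64(194.8)), (np.int32(325), np.float64(363.7), np.float64(201.8))]
[[0.6027, 0.0463, 0.11], [0.6288, 0.043, 0.11], [0.5942, -0.2143, 0.11], [0.5683, -0.2106, 0.11]]
top green [(np.int32(202), np.float64(297.3), np.float64(271.4))]
```

View pics/b.png

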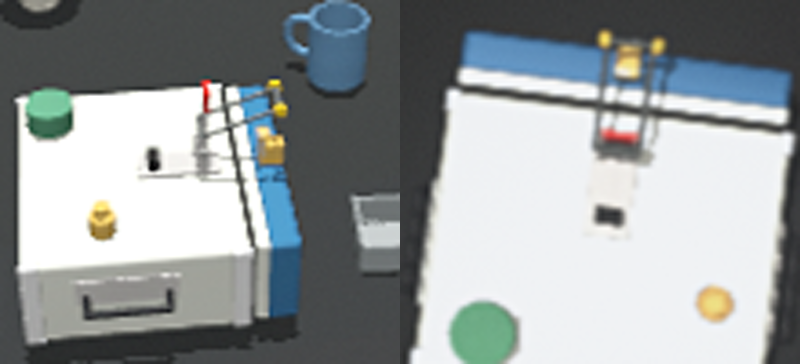

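Knobs, red lever end and keeper are clear in both views. Now I'll triangulate them and go above.

```bash
python3 - <<'E'
from h import *
_,Ks,Vs=cam("side");_,Kt,Vt=cam("top")
P={}
for n,s,t in(("knobL",(325,192.8),(330.9,190.2)),("knobR",(326.8,199.7),(345.6,192)),("keeper",(324.8,210.9),(337.5,194.8)),("red",(305.9,195.1),(335.1,217.2))):
    P[n]=tri(Ks,Vs,s,Kt,Vt,t); print(n,P[n].round(4),(proj(Ks,Vs,P[n])-s).round(1))
yaw=np.arctan2(-.0344,.2569); ax=np.array([np.cos(yaw),np.sin(yaw)]);print(np.degrees(yaw),ax)
m=(P["knobL"]+P["knobR"])/2;print("bar",m,(P["knobL"]-P["knobR"]))
for n in("keeper","red"): d=(P[n]-m)[:2];print(n,"rel bar case x,y",d@ax,d@[-ax[1],ax[0]],P[n][2]-m[2])
o=env.observe()["tcp_pos"];print("shift units",(m-o)/.03)
print(read_camera("wrist")["T_tool_cam"])
E
```

```text
knobL [ 0.6104 -0.066   0.1893] [-0.2  0. ]
knobR [ 0.6056 -0.106   0.1879] [-0.2  0. ]
keeper [ 0.6067 -0.0861  0.1204] [ 0.1 -0. ]
red [ 0.5357 -0.0766  0.2   ] [-0.2  0. ]
-7.626780303989071 [ 0.99115361 -0.13271967]
bar [ 0.60803273 -0.08598535  0.18859055] [0.00480317 0.03999687 0.00141352]
keeper rel bar case x,y -0.0012789095594301178 -0.0002379209778208494 -0.06819443823993518
red rel bar case x,y -0.07295844432980216 -0.0003187594987369659 0.011453045180411403
shift units [12.66775159 15.62976116 -1.41534065]
[[ 8.40258247e-04 -9.60321733e-01 -2.78893282e-01  7.13211362e-02]
 [ 9.99999331e-01  1.02859375e-03 -5.28959492e-04 -5.57848106e-04]
 [ 7.94839184e-04 -2.78892651e-01  9.60321955e-01 -1.43217344e-01]
 [ 0.00000000e+00  0.00000000e+00  0.00000000e+00  1.00000000e+00]]
```

>>> apply_moves(
  rows=[0.3,0.8,0.6,10,1,1.0,1.8,1.2,20,1,1.8,2.9,1.8,30,1,2.7,4.0,2.3,40,1,3.6,5.1,2.3,50,1,4.5,6.2,2.3,60,1,5.4,7.3,2.3,70,1,6.3,8.4,2.3,80,1],
)

```text
t: 1.35
tcp_pos: [0.4178, -0.3019, 0.3005]
eef_rot: [[-0.219, 0.976, 0.0], [0.976, 0.219, -0.0], [-0.0, 0.0, -1.0]]
contact_force: [-0.3, -0.5, -0.5]
width: 1.001
finger_force: 0.0
```

>>> apply_moves(
  rows=[0.9,1.0,0,10,1,1.8,2.0,0,20,1,2.7,3.0,0,30,1,3.6,4.0,0,40,1,4.5,5.0,0,50,1,5.4,6.0,0,60,1,6.37,7.23,0,70,1,6.37,7.23,0,70,1],
)

```text
t: 2.35
tcp_pos: [0.6092, -0.0836, 0.2997]
eef_rot: [[-0.992, 0.128, -0.0], [0.128, 0.992, 0.001], [0.001, 0.001, -1.0]]
contact_force: [-0.2, -0.5, -0.9]
width: 0.997
finger_force: 0.0
```

```bash
python3 - <<'E'
from h import *
o=env.observe();print(o["t"],o["tcp_pos"],o["eef_rot"],o["q"],o["contact_force"])
c,K,V=cam("wrist");cv2.imwrite("pics/w1.png",c[:,:,::-1])
m,b=blobs(c,(18,120,120),(35,255,255),None,60);print(b)
np.savez("w1.npz",K=K,V=V)
print(proj(K,V,(.608,-.086,.1886)))
E
```

```text
2.35 [ 0.6092287  -0.08363153  0.29967442] [[-9.91764011e-01  1.28077749e-01 -4.86877375e-04]
 [ 1.28077332e-01  9.91763854e-01  8.08949089e-04]
 [ 5.86475761e-04  7.39928638e-04 -9.99999554e-01]] [-1.99999517e+01  1.04045488e+01  1.75705407e+01  9.72080579e+01
  3.40131968e-02 -1.26414477e+01] [-0.15548971 -0.45947003 -0.91902893]
[(np.int32(416), np.float64(23.4), np.float64(49.1)), (np.int32(260), np.float64(8.2), np.float64(71.1)), (np.int32(84), np.float64(2.2), np.float64(80.8)), (np.int32(439), np.float64(314.5), np.float64(170.7)), (np.int32(99), np.float64(287.6), np.float64(192.1)), (np.int32(96), np.float64(340.6), np.float64(192.2))]
[312.60108034 192.93052246]
```

View pics/w1.png

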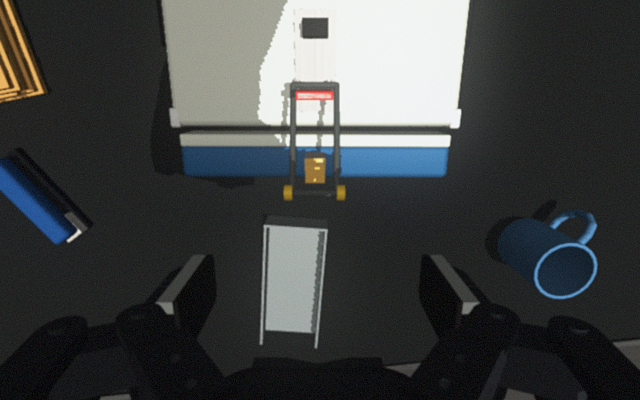

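The wrist view shows the bar's knobs at (288,192) and (341,192), the keeper at (314,171), and the lever upright with its red end at (314,95). I'll go lower for a second wrist view.

>>> apply_moves(
  rows=[0,-0.04,-1,0,0.5,0,-0.04,-2,0,0.5,0,-0.04,-2.5,0,0.5,0,-0.04,-2.5,0,0.5],
)

```text
t: 2.9
tcp_pos: [0.6074, -0.0877, 0.2247]
eef_rot: [[-0.991, 0.135, -0.001], [0.135, 0.991, 0.001], [0.001, 0.0, -1.0]]
contact_force: [-0.2, -0.1, 0.7]
width: 0.748
finger_force: 0.0
```

```bash
python3 - <<'E'
from h import *
o=env.observe();print(o["t"],o["tcp_pos"],o["width"])
c,K,V=cam("wrist");cv2.imwrite("pics/w2.png",c[:,:,::-1])
m,b=blobs(c,(18,120,90),(35,255,255),None,60);print(b)
w=np.load("w1.npz"); print(proj(K,V,(.608,-.086,.1886)))
b=sorted([x for x in b if 150<x[1]<480],key=lambda x:x[1])
if len(b)==3:
  for p,q in zip(b,((287.6,192.1),(314.5,170.7),(340.6,192.2))): print(tri(K,V,p[1:],w["K"],w["V"],q).round(4))
E
```

```text
2.9 [ 0.60736869 -0.08769798  0.22473073] 0.7478924012984698
[(np.int32(605), np.float64(319.7), np.float64(197.3)), (np.int32(236), np.float64(284.0), np.float64(230.1)), (np.int32(231), np.float64(357.4), np.float64(229.7))]
[318.71628736 230.68998704]
[ 0.6045 -0.1047  0.1903]
[ 0.5964 -0.0834  0.1623]
[ 0.6098 -0.0647  0.1899]
```

View pics/w2.png

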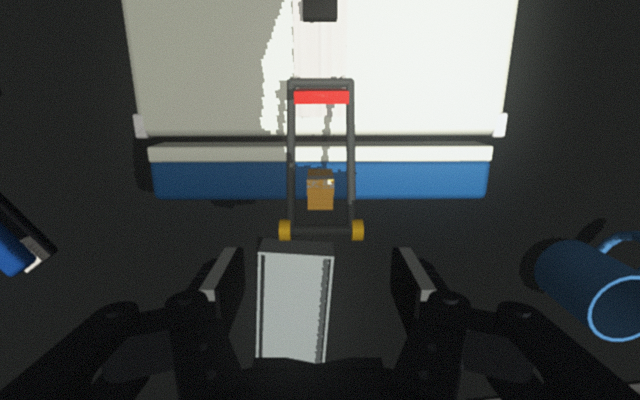

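The knobs are now at (284,230) and (357,230), the fingers straddle them, and the keeper spans rows 170–210 at column 320. Next is the keeper's edge profile.

```bash
python3 - <<'E'
from h import *
for f,x,y0,y1 in(("w1",314,145,190),("w2",320,160,215)):
    g=cv2.imread(f"pics/{f}.png"); print(f); print([(y0+i,*g[y0+i,x-4:x+5].mean(0).astype(int).tolist()) for i in range(y1-y0)])
a=cv2.resize(cv2.imread("pics/w1.png")[140:205,280:350],None,fx=5.5,fy=5.5,interpolation=0)
b=cv2.resize(cv2.imread("pics/w2.png")[155:220,285:355],None,fx=5.5,fy=5.5,interpolation=0)
cv2.imwrite("pics/k.png",np.hstack([a,b]))
E
```

```text
w1
[(145, 191, 203, 201), (146, 146, 145, 135), (147, 129, 101, 71), (148, 142, 101, 58), (149, 152, 111, 65), (150, 134, 98, 59), (151, 107, 81, 55), (152, 83, 77, 70), (153, 69, 77, 81), (154, 69, 78, 83), (155, 71, 77, 79), (156, 74, 75, 73), (157, 75, 88, 92), (158, 87, 140, 160), (159, 97, 175, 201), (160, 96, 173, 199), (161, 87, 158, 187), (162, 74, 138, 169), (163, 62, 117, 150), (164, 59, 114, 147), (165, 58, 114, 148), (166, 62, 126, 160), (167, 73, 154, 188), (168, 78, 164, 196), (169, 69, 142, 176), (170, 61, 120, 154), (171, 59, 116, 152), (172, 59, 117, 152), (173, 58, 118, 153), (174, 58, 116, 151), (175, 58, 117, 153), (176, 57, 115, 152), (177, 58, 118, 153), (178, 60, 125, 160), (179, 65, 137, 173), (180, 63, 138, 175), (181, 61, 129, 166), (182, 53, 104, 134), (183, 48, 70, 84), (184, 47, 49, 49), (185, 45, 45, 43), (186, 45, 45, 42), (187, 44, 46, 44), (188, 43, 44, 42), (189, 43, 44, 43)]
w2
[(160, 176, 190, 188), (161, 137, 136, 126), (162, 119, 92, 66), (163, 126, 89, 50), (164, 138, 99, 58), (165, 141, 102, 58), (166, 125, 90, 53), (167, 102, 75, 49), (168, 84
[... 244 characters left out ...]
81, 77, 122, 149), (182, 74, 120, 148), (183, 72, 120, 146), (184, 72, 117, 144), (185, 71, 115, 142), (186, 74, 117, 141), (187, 73, 116, 142), (188, 65, 115, 143), (189, 56, 114, 148), (190, 55, 115, 151), (191, 55, 116, 153), (192, 56, 116, 152), (193, 56, 115, 151), (194, 54, 115, 149), (195, 55, 116, 150), (196, 54, 115, 151), (197, 55, 115, 150), (198, 53, 113, 148), (199, 54, 113, 148), (200, 56, 116, 152), (201, 54, 115, 152), (202, 55, 114, 150), (203, 54, 115, 150), (204, 51, 113, 147), (205, 52, 112, 147), (206, 54, 116, 150), (207, 54, 117, 152), (208, 53, 113, 148), (209, 49, 92, 117), (210, 43, 60, 69), (211, 41, 43, 41), (212, 40, 41, 39), (213, 42, 43, 42), (214, 41, 42, 41)]
```

View pics/k.png

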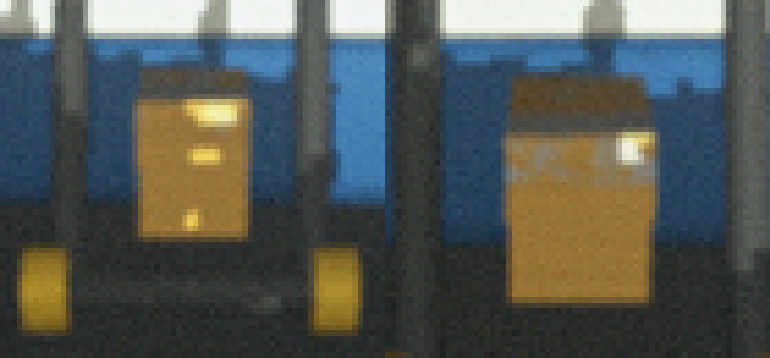

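```bash
python3 - <<'E'
from h import *
from scipy.optimize import least_squares
w=np.load("w1.npz");K1,V1=w["K"],w["V"]
c,K2,V2=cam("wrist")
ax=np.array([.9912,-.1327]);
def pt(s,z): # s: case-x distance from bar
    q=np.array([.607,-.0847])+ax*s; return (q[0],q[1],z)
for n,a,b in(("lipback",157.5,178.7),("sillend",182.6,209.7),("knob",192.15,229.9)):
    r=least_squares(lambda p:[proj(K1,V1,pt(*p))[1]-a,proj(K2,V2,pt(*p))[1]-b],[0,.14],x_scale=.01);print(n,r.x.round(4),r.cost)
for z in(.126,.131,.136):
  f=lambda K,V,row,z:least_squares(lambda p:proj(K,V,pt(p[0],z))[1]-row,[0.],x_scale=.01).x[0]
  print("sill z",z,"sillend",[round(f(*q,z)*1e3,1) for q in((K1,V1,182.6),(K2,V2,209.7))],"lipback+22",[round(f(*q,z+.013)*1e3+22,1) for q in((K1,V1,157.5),(K2,V2,178.7))],"lipfront+14",round(f(K2,V2,188.5,z+.013)*1e3+14,1))
E
```

```text
lipback [-0.0223  0.1655] 1.6155871338926322e-26
sillend [0.0019 0.1518] 8.077935669463161e-28
knob [-0.0022  0.1988] 6.866245319043687e-27
sill z 0.126 sillend [np.float64(8.1), np.float64(10.3)] lipback+22 [np.float64(4.1), np.float64(5.8)] lipfront+14 4.7
sill z 0.131 sillend [np.float64(6.9), np.float64(8.7)] lipback+22 [np.float64(3.3), np.float64(4.6)] lipfront+14 3.4
sill z 0.136 sillend [np.float64(5.7), np.float64(7.1)] lipback+22 [np.float64(2.4), np.float64(3.5)] lipfront+14 2.1
```

The keeper's sill end is about 6 mm beyond the bar, so the bar hovers at roughly foot +10 to 12. Its sill looks high, at about 0.13 to 0.14. I'll lower around the knobs and grip.

>>> apply_moves(
  rows=[0,0.05,-0.9,0,0.5,0,0.05,-1.87,0,0.5,0,0.05,-1.87,0,0.5,0,0.05,-1.87,0,0.3,0,0.05,-1.87,0,0.2],
)

```text
t: 3.62
tcp_pos: [0.609, -0.0862, 0.1712]
eef_rot: [[-0.991, 0.133, 0.003], [0.133, 0.991, -0.001], [-0.003, -0.0, -1.0]]
contact_force: [-0.5, 0.3, 0.1]
width: 0.603
finger_force: 0.0
```

```bash
python3 - <<'E'
from h import *
o=env.observe();print(o["t"],o["tcp_pos"],o["width"],o["contact_force"],o["finger_force"])
c,K,V=cam("wrist");cv2.imwrite("pics/w3.png",c[:,:,::-1])
m,b=blobs(c,(18,120,90),(35,255,255),None,60);print(b)
E
```

```text
3.625 [ 0.60900512 -0.08616681  0.17123238] 0.6032151303504514 [-0.51055089  0.2829187   0.08110589] 0.0
[(np.int32(1084), np.float64(317.5), np.float64(219.5)), (np.int32(428), np.float64(267.2), np.float64(275.1)), (np.int32(426), np.float64(368.3), np.float64(275.3))]
```

View pics/w3.png

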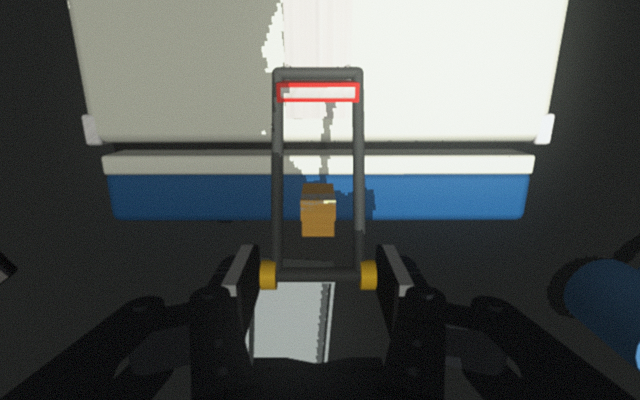

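The knobs (267,275) and (368,275) sit centred between the pads, so I'll close.

>>> apply_moves(
  rows=[0,0,0,0,0,0,0,0,0,-0.3,0,0,0,0,-1,0,0,0,0,-1],
)

```text
t: 4.18
tcp_pos: [0.6083, -0.0859, 0.1694]
eef_rot: [[-0.991, 0.133, 0.0], [0.133, 0.991, -0.0], [-0.0, -0.0, -1.0]]
contact_force: [2.2, -0.5, 0.4]
width: 0.515
finger_force: 60.8
```

>>> apply_moves(
  rows=[0.03,0,-0.3,0,-1,0.03,0,-0.6,0,-1,0.03,0,-0.9,0,-1,0.03,0,-1.15,0,-1,0.03,0,-1.15,0,-1],
)

```text
t: 4.8
tcp_pos: [0.6083, -0.0858, 0.1338]
eef_rot: [[-0.991, 0.133, -0.002], [0.133, 0.991, 0.0], [0.002, 0.0, -1.0]]
contact_force: [-1.0, -1.9, 4.0]
width: 0.519
finger_force: 61.9
```

```bash
python3 - <<'E'
from h import *
o=env.observe();print(o["t"],o["tcp_pos"],o["width"],o["contact_force"],o["finger_force"])
c,K,V=cam("wrist");cv2.imwrite("pics/w4.png",c[:,:,::-1])
c2,_,_=cam("side")
a=cv2.resize(c[150:330,210:430,::-1],(560,458)); b=cv2.resize(c2[180:240,300:342,::-1],(238,458),interpolation=cv2.INTER_CUBIC)
cv2.imwrite("pics/m4.png",np.hstack([a,b]))
m,b=blobs(c,(18,120,90),(35,255,255),None,60);print(b)
E
```

```text
4.8 [ 0.60833079 -0.08578551  0.13376368] 0.5185549370719972 [-1.00216451 -1.91773664  4.00478695] 61.899558305740356
[(np.int32(1592), np.float64(317.1), np.float64(247.2)), (np.int32(344), np.float64(267.1), np.float64(276.2)), (np.int32(351), np.float64(367.3), np.float64(275.8))]
```

View pics/m4.png

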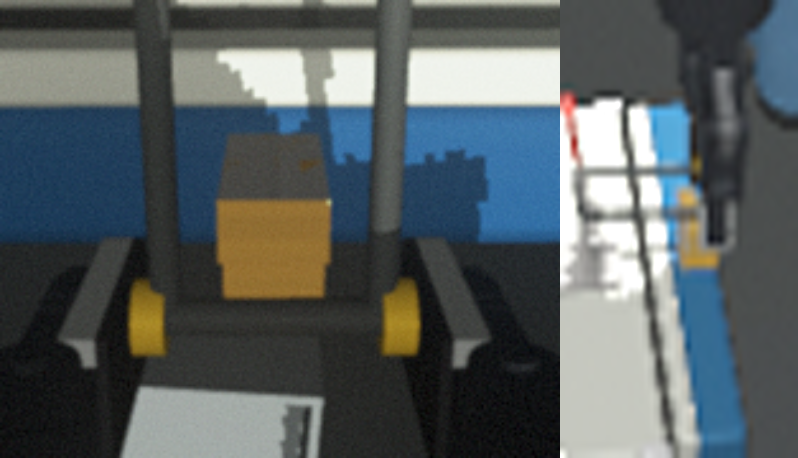

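The close-up shows the bar (row 276) in front of the keeper, with the lip's back top edge at row 228, the step at about row 253 and the sill end at about row 267. I'll compute where it stands relative to the bar.

```bash
python3 - <<'E'
from h import *
c,K,V=cam("wrist");f=K[0,0];print(K.round(1).tolist())
t=env.observe()["tcp_pos"]; ax=np.array([.991,-.133])
db=f*.040/100.2
R=V[:3,:3];C=-R.T@V[:3,3]
def at(row,col,d): q=C+R.T@np.array([(col-K[0,2])/f*d,(row-K[1,2])/f*d,d]); return q
B=at(276,317.2,db);print("bar",B.round(4),"rel tcp",((B-t)[:2]@ax).round(4),(B-t)[2].round(4))
for n,row,wpx in(("lipback",228,44.4),("sillend",266.7,39.7)):
    q=at(row,317.2,f*.018/wpx);print(n,((q-B)[:2]@ax).round(4),(q-B)[2].round(4))
for s in(.130,.132,.134,.136):
    z=lambda row,h:((onz(K,V,(317.2,row),h)-B)[:2]@ax*1e3).round(1)
    print(s,"foot from sillend",z(266.7,s)-16,"from lipback",z(228,s+.013)+6,"lipfront",z(253,s+.013)-2, z(253,s+.008)-2)
E
```

```text
[[344.8, 0.0, 317.2], [0.0, 344.8, 197.8], [0.0, 0.0, 1.0]]
bar [ 0.6064 -0.0846  0.1542] rel tcp -0.0022 0.0195
lipback -0.0176 -0.0073
sillend 0.0052 -0.018
0.13 foot from sillend -7.6 from lipback -10.2 lipfront -6.8 -4.4
0.132 foot from sillend -8.6 from lipback -10.899999999999999 lipfront -7.7 -5.4
0.134 foot from sillend -9.7 from lipback -11.7 lipfront -8.7 -6.3
0.136 foot from sillend -10.7 from lipback -12.5 lipfront -9.6 -7.2
```

>>> apply_moves(
  rows=[0,0,-0.15,0,-1,0,0,-0.3,0,-1,0,0,-0.4,0,-1,0,0,-0.4,0,-1],
)

```text
t: 5.45
tcp_pos: [0.6089, -0.0859, 0.1226]
eef_rot: [[-0.991, 0.133, -0.0], [0.133, 0.991, -0.0], [0.0, -0.0, -1.0]]
contact_force: [-1.1, -1.5, 6.6]
width: 0.519
finger_force: 62.4
```

>>> apply_moves(
  rows=[0,0,-0.03,0,-1,0,0,-0.06,0,-1,0,0,-0.06,0,-1],
)

```text
t: 5.82
tcp_pos: [0.6089, -0.0857, 0.1211]
eef_rot: [[-0.991, 0.134, -0.0], [0.134, 0.991, 0.0], [0.0, 0.0, -1.0]]
contact_force: [-2.6, 0.4, 4.9]
width: 0.518
finger_force: 62.5
```

>>> apply_moves(
  rows=[0,0,-0.03,0,-1,0,0,-0.03,0,-1,0,0,-0.03,0,-1],
)

```text
t: 6.2
tcp_pos: [0.609, -0.0859, 0.1202]
eef_rot: [[-0.991, 0.133, -0.0], [0.133, 0.991, -0.0], [0.0, -0.0, -1.0]]
contact_force: [-2.5, -1.5, 5.1]
width: 0.516
finger_force: 62.6
```

>>> apply_moves(
  rows=[0,0,-0.03,0,-1,0,0,-0.03,0,-1,0,0,-0.03,0,-1],
)

```text
t: 6.58
tcp_pos: [0.6089, -0.0859, 0.1194]
eef_rot: [[-0.991, 0.133, -0.0], [0.133, 0.991, -0.0], [0.0, -0.0, -1.0]]
contact_force: [-3.2, -0.8, 5.2]
width: 0.519
finger_force: 62.6
```

>>> apply_moves(
  rows=[0,0,-0.03,0,-1,0,0,-0.03,0,-1,0,0,-0.03,0,-1],
)

```text
t: 6.95
tcp_pos: [0.609, -0.086, 0.1191]
eef_rot: [[-0.991, 0.133, 0.0], [0.133, 0.991, -0.0], [-0.0, -0.0, -1.0]]
contact_force: [-4.2, -0.6, 9.7]
width: 0.518
finger_force: 63.0
```

>>> apply_moves(
  rows=[0,0,-0.03,0,-1,0,0,-0.03,0,-1,0,0,-0.03,0,-1],
)

```text
t: 7.32
tcp_pos: [0.6091, -0.086, 0.1189]
eef_rot: [[-0.991, 0.133, 0.001], [0.133, 0.991, -0.001], [-0.001, -0.0, -1.0]]
contact_force: [-5.5, -0.5, 14.0]
width: 0.515
finger_force: 63.4
```

The bar touched the sill at a commanded TCP z of about 0.1187. I'll rise about 1 mm and slide in.

>>> apply_moves(
  rows=[0,0,0.087,0,-1,0,0,0.087,0,-1,-0.08,0.011,0.087,0,-1,-0.165,0.022,0.087,0,-1,-0.165,0.022,0.087,0,-1],
)

```text
t: 7.95
tcp_pos: [0.6038, -0.0852, 0.1198]
eef_rot: [[-0.991, 0.133, -0.0], [0.133, 0.991, -0.0], [0.0, -0.0, -1.0]]
contact_force: [0.2, -3.4, 3.7]
width: 0.514
finger_force: 62.4
```

>>> apply_moves(
  rows=[-0.05,0.007,0,0,-1,-0.1,0.013,0,0,-1,-0.1,0.013,0,0,-1],
)

```text
t: 8.32
tcp_pos: [0.6008, -0.0848, 0.1198]
eef_rot: [[-0.991, 0.133, -0.0], [0.133, 0.991, 0.0], [0.0, 0.0, -1.0]]
contact_force: [2.0, -3.9, 1.8]
width: 0.516
finger_force: 62.3
```

>>> apply_moves(
  rows=[-0.033,0.004,0,0,-1,-0.05,0.007,0,0,-1,-0.05,0.007,0,0,-1],
)

```text
t: 8.7
tcp_pos: [0.6, -0.0847, 0.1199]
eef_rot: [[-0.991, 0.133, 0.001], [0.133, 0.991, -0.0], [-0.001, 0.0, -1.0]]
contact_force: [4.6, -4.1, -0.1]
width: 0.515
finger_force: 62.2
```

>>> apply_moves(
  rows=[-0.033,0.004,0,0,-1,-0.033,0.004,0,0,-1,-0.033,0.004,0,0,-1],
)

```text
t: 9.07
tcp_pos: [0.5995, -0.0846, 0.12]
eef_rot: [[-0.991, 0.133, 0.002], [0.133, 0.991, -0.0], [-0.002, 0.0, -1.0]]
contact_force: [7.6, -4.2, -0.6]
width: 0.519
finger_force: 62.1
```

The bar is seated against the keeper wall under the lip, after 9.5 mm of travel as predicted. I'll relieve slightly, release and rise.

>>> apply_moves(
  rows=[0.03,-0.004,0,0,-1,0.03,-0.004,0,0,-0.2,0.03,-0.004,0,0,0.2,0.03,-0.004,0,0,0.5,0.03,-0.004,0,0,0.5],
)

```text
t: 9.7
tcp_pos: [0.5991, -0.0842, 0.1196]
eef_rot: [[-0.991, 0.133, -0.001], [0.133, 0.991, 0.001], [0.001, 0.001, -1.0]]
contact_force: [-0.4, -0.9, -0.2]
width: 0.751
finger_force: 0.0
```

>>> apply_moves(
  rows=[0.03,-0.004,1,0,0.5,0.03,-0.004,2.5,0,0.5,0.03,-0.004,4,0,0.5,0.03,-0.004,4.5,0,0.5,0.03,-0.004,4.5,0,0.5],
)

```text
t: 10.32
tcp_pos: [0.6008, -0.0848, 0.2555]
eef_rot: [[-0.991, 0.133, 0.001], [0.133, 0.991, -0.0], [-0.001, -0.0, -1.0]]
contact_force: [0.2, -0.3, 0.0]
width: 0.749
finger_force: 0.0
```

```bash
python3 - <<'E'
from h import *
o=env.observe();print(o["t"],o["tcp_pos"],o["width"],o["contact_force"])
c,K,V=cam("wrist");np.savez("w5.npz",K=K,V=V)
print("yel",blobs(c,(18,120,90),(35,255,255),None,60)[1]);print("red",blobs(c,(0,140,90),(8,255,255),None,20)[1])
s,Ks,Vs=cam("side");t,Kt,Vt=cam("top")
for n,i in(("s",s),("t",t)): print(n,blobs(i,(0,140,90),(8,255,255),(270,170,350,250))[1],blobs(i,(18,120,120),(35,255,255),(300,170,350,225))[1])
b=cv2.resize(s[175:230,280:345,::-1],(477,400),interpolation=cv2.INTER_CUBIC)
cv2.imwrite("pics/m5.png",np.hstack([cv2.resize(c[:,150:470,::-1],(320,400)),b]))
E
```

```text
10.325 [ 0.60079569 -0.0847635   0.25549675] 0.7488499460052546 [ 0.24234171 -0.28583994  0.01432472]
yel [(np.int32(183), np.float64(6.5), np.float64(88.0)), (np.int32(113), np.float64(291.4), np.float64(187.2)), (np.int32(94), np.float64(342.9), np.float64(187.1)), (np.int32(435), np.float64(317.2), np.float64(196.0))]
red [(np.int32(1596), np.float64(316.5), np.float64(29.1))]
s [(np.int32(16), np.float64(294.5), np.float64(200.0))] [(np.int32(42), np.float64(324.6), np.float64(210.9))]
t [] []
```

View pics/m5.png

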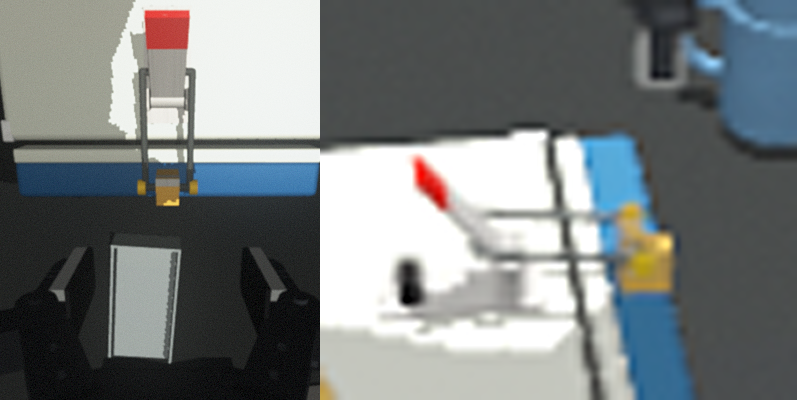

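The knobs now sit beside the keeper, under the lip. The lever leans back to about 0.9 to 1 rad with its red end at wrist pixel (316,29). I'll compute the push poses from this.

```bash
python3 - <<'E'
from h import *
w=np.load("w5.npz");K,V=w["K"],w["V"]; _,Ks,Vs=cam("side")
ax=np.array([.991,-.133]); 
B=onz(K,V,(317.15,187.15),.139);print("bar",B)
r=tri(K,V,(316.5,29.1),Ks,Vs,(294.5,200.0));d=(r-B)[:2];print("red",r.round(4),"rel bar x",(d@ax).round(4),"y",(d@[.133,.991]).round(4), proj(Ks,Vs,r))
for hx in(-.066,-.063,-.060):
  for th in(.85,.95,1.05):
    H=np.array([*(B[:2]+ax*hx),.134])
    P=lambda l,o:H+np.array([*(ax*(-l*np.cos(th)+o*np.sin(th))),l*np.sin(th)+o*np.cos(th)])
    pin=P(.024,0); 
    print(hx,th,"looplen",np.linalg.norm(pin-B).round(4),"end row",proj(K,V,P(.073,.0025))[1].round(1),"pin row",proj(K,V,pin)[1].round(1),"hinge row",proj(K,V,H)[1].round(1))
E
```

```text
bar [ 0.59706695 -0.08337802  0.139     ]
red [ 0.4944 -0.0703  0.1813] rel bar x -0.1035 y -0.0007 [294.19924414 199.94378063]
-0.066 0.85 looplen 0.0829 end row 10.3 pin row 74.4 hinge row 98.8
-0.066 0.95 looplen 0.0813 end row 20.5 pin row 77.2 hinge row 98.8
-0.066 1.05 looplen 0.0795 end row 32.1 pin row 80.3 hinge row 98.8
-0.063 0.85 looplen 0.0799 end row 16.5 pin row 79.1 hinge row 103.0
-0.063 0.95 looplen 0.0783 end row 26.7 pin row 81.9 hinge row 103.0
-0.063 1.05 looplen 0.0766 end row 38.3 pin row 85.0 hinge row 103.0
-0.06 0.85 looplen 0.0769 end row 22.5 pin row 83.8 hinge row 107.2
-0.06 0.95 looplen 0.0754 end row 32.8 pin row 86.6 hinge row 107.2
-0.06 1.05 looplen 0.0737 end row 44.4 pin row 89.7 hinge row 107.2
```

Lever hinge is at about (0.531, -0.0746, 0.134) and θ ≈ 0.85. Now I'll shut the fingers and go to a standoff on the +x side of the lever face.

>>> apply_moves(
  rows=[-1,0.13,0,0,-1,-2,0.27,0,0,-1,-2.83,0.4,0,0,-1,-2.83,0.4,-1,0,-1,-2.83,0.4,-2.15,0,-1,-2.83,0.4,-2.15,0,-1,-2.83,0.4,-2.15,0,-1],
)

```text
t: 11.4
tcp_pos: [0.5155, -0.0727, 0.1912]
eef_rot: [[-0.991, 0.133, 0.0], [0.133, 0.991, 0.0], [-0.0, 0.0, -1.0]]
contact_force: [0.2, -0.1, 0.2]
width: 0.0
finger_force: 0.0
```

```bash
python3 - <<'E'
import numpy as np
from h import *
o=env.observe();print(o["t"],o["tcp_pos"],o["width"],o["contact_force"])
c,K,V=cam("wrist");s,_,_=cam("side")
b=cv2.resize(s[165:230,270:345,::-1],(460,400),interpolation=cv2.INTER_CUBIC)
cv2.imwrite("pics/m6.png",np.hstack([cv2.resize(c[:,150:470,::-1],(320,400)),b]))
x0,y0,z0=.60035-.0849,-.0846+.012,.2546-.0645
for t in(.95,.85,.7,.55,.4,.3,.2,.1,0):
    u=-.058*np.cos(t)+.0025*np.sin(t)+.011; z=.134+.058*np.sin(t)+.0025*np.cos(t)
    print(t,np.round([(.5311+.991*u-x0)/.03,(-.0746-.133*u-y0)/.03,(z-z0)/.03],2))
E
```

```text
11.4 [ 0.51554468 -0.07270887  0.19116623] 0.00043863292219323567 [ 0.15218923 -0.12697053  0.22770621]
0.95 [-0.16  0.03 -0.25]
0.85 [-0.32  0.05 -0.36]
0.7 [-0.53  0.07 -0.56]
0.55 [-0.71  0.1  -0.79]
0.4 [-0.85  0.12 -1.04]
0.3 [-0.92  0.13 -1.22]
0.2 [-0.98  0.13 -1.4 ]
0.1 [-1.01  0.14 -1.59]
0 [-1.03  0.14 -1.79]
```

View pics/m6.png

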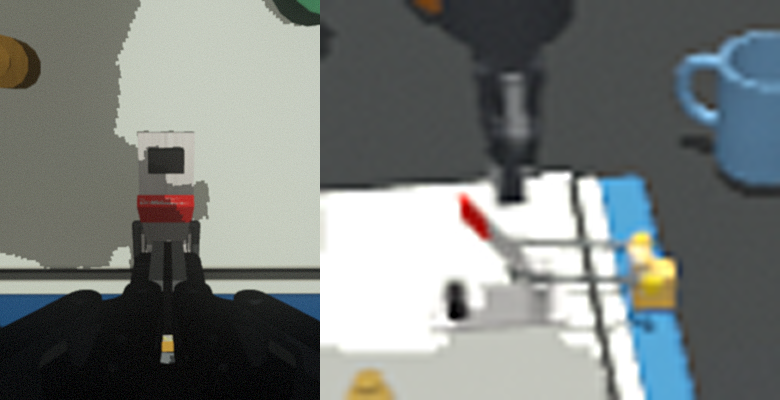

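The finger stands above and keeper-side of the red lever end, and the bar is still hooked. I'll press gradually.

>>> apply_moves(
  rows=[-0.16,0.03,-0.25,0,-1,-0.24,0.04,-0.3,0,-1,-0.32,0.05,-0.36,0,-1,-0.42,0.06,-0.46,0,-1,-0.53,0.07,-0.56,0,-1,-0.53,0.07,-0.56,0,-1],
)

```text
t: 12.25
tcp_pos: [0.4994, -0.0705, 0.1736]
eef_rot: [[-0.991, 0.133, 0.0], [0.133, 0.991, 0.0], [-0.0, 0.0, -1.0]]
contact_force: [1.3, 1.6, 2.5]
width: 0.003
finger_force: 1.0
```

>>> apply_moves(
  rows=[-0.06,0.01,-0.08,0,-1,-0.12,0.02,-0.15,0,-1,-0.18,0.03,-0.23,0,-1,-0.18,0.03,-0.23,0,-1],
)

```text
t: 12.75
tcp_pos: [0.494, -0.0698, 0.1667]
eef_rot: [[-0.991, 0.134, -0.0], [0.134, 0.991, -0.0], [0.0, -0.0, -1.0]]
contact_force: [0.1, 1.1, 2.5]
width: 0.002
finger_force: 1.2
```

>>> apply_moves(
  rows=[-0.05,0.01,-0.08,0,-1,-0.1,0.01,-0.17,0,-1,-0.14,0.02,-0.25,0,-1,-0.18,0.03,-0.34,0,-1,-0.21,0.03,-0.43,0,-1,-0.21,0.03,-0.43,0,-1],
)

```text
t: 13.5
tcp_pos: [0.4876, -0.0687, 0.1533]
eef_rot: [[-0.991, 0.133, -0.001], [0.133, 0.991, 0.0], [0.001, 0.0, -1.0]]
contact_force: [-0.5, 0.3, 1.1]
width: -0.001
finger_force: 0.5
```

>>> apply_moves(
  rows=[-0.02,0,-0.06,0,-1,-0.04,0,-0.12,0,-1,-0.06,0,-0.18,0,-1,-0.06,0,-0.18,0,-1],
)

```text
t: 14.0
tcp_pos: [0.486, -0.0687, 0.1481]
eef_rot: [[-0.991, 0.133, -0.0], [0.133, 0.991, 0.0], [0.0, 0.0, -1.0]]
contact_force: [0.6, 0.2, 0.5]
width: 0.001
finger_force: 0.1
```

```bash
python3 - <<'E'
from h import *
s,Ks,Vs=cam("side");c,K,V=cam("wrist")
print("side red",blobs(s,(0,140,90),(8,255,255),(250,170,350,250))[1],"yel",blobs(s,(18,120,120),(35,255,255),(300,170,350,225))[1])
print("wrist red",blobs(c,(0,140,90),(8,255,255),None,20)[1],"yel",blobs(c,(18,120,90),(35,255,255),None,30)[1])
H=np.array([.5311,-.0746,.134]);ax=np.array([.991,-.133])
for th in(0,.2,.4,.6):
    P=H+np.array([*(-ax*.064*np.cos(th)),.064*np.sin(th)]);print(th,proj(Ks,Vs,P).round(1),proj(K,V,P).round(1))
cv2.imwrite("pics/s7.png",s[:,:,::-1]);cv2.imwrite("pics/w7.png",c[:,:,::-1])
E
```

```text
side red [(np.int32(17), np.float64(288.5), np.float64(208.6))] yel [(np.int32(5), np.float64(320.6), np.float64(203.8)), (np.int32(45), np.float64(323.2), np.float64(211.1))]
wrist red [(np.int32(873), np.float64(322.2), np.float64(224.6)), (np.int32(32), np.float64(294.9), np.float64(240.0))] yel [(np.int32(571), np.float64(106.1), np.float64(113.4))]
0 [287.2 210.5] [315.8 210.7]
0.2 [287.4 207.8] [315.7 222.3]
0.4 [288.3 205.1] [315.5 241. ]
0.6 [289.9 202.6] [315.4 267.1]
```

The lever is at about 0.2 rad, near dead centre, and the keeper has moved in by about 4 mm. Continuing gently to flat.

>>> apply_moves(
  rows=[-0.01,0,-0.05,0,-1,-0.02,0,-0.1,0,-1,-0.03,0.01,-0.15,0,-1,-0.03,0.01,-0.2,0,-1,-0.04,0.01,-0.25,0,-1,-0.04,0.01,-0.3,0,-1,-0.04,0.01,-0.34,0,-1,-0.04,0.01,-0.34,0,-1],
)

```text
t: 15.1
tcp_pos: [0.4848, -0.0684, 0.138]
eef_rot: [[-0.991, 0.133, -0.0], [0.133, 0.991, 0.0], [0.0, 0.0, -1.0]]
contact_force: [0.9, -0.0, -0.2]
width: -0.002
finger_force: 0.0
```

>>> apply_moves(
  rows=[0,0,-0.03,0,-1,0,0,-0.06,0,-1,0,0,-0.06,0,-1],
)

```text
t: 15.48
tcp_pos: [0.4849, -0.0685, 0.1366]
eef_rot: [[-0.991, 0.133, 0.0], [0.133, 0.991, 0.0], [-0.0, 0.0, -1.0]]
contact_force: [-0.8, 0.3, 1.3]
width: -0.001
finger_force: 0.9
```

>>> apply_moves(
  rows=[0,0,-0.03,0,-1,0,0,-0.03,0,-1],
)

```text
t: 15.72
tcp_pos: [0.4849, -0.0685, 0.1365]
eef_rot: [[-0.991, 0.133, 0.001], [0.133, 0.991, -0.0], [-0.001, -0.0, -1.0]]
contact_force: [-3.8, 1.1, 7.4]
width: 0.001
finger_force: 4.4
```

>>> apply_moves(
  rows=[0,0,0.3,0,-1,0,0,1.5,0,-1,0,0,3,0,-1,0,0,4,0,-1,0,0,4,0,-1],
)

```text
t: 16.35
tcp_pos: [0.486, -0.069, 0.2583]
eef_rot: [[-0.991, 0.133, 0.004], [0.133, 0.991, -0.002], [-0.004, -0.001, -1.0]]
contact_force: [0.3, -0.5, -0.4]
width: 0.001
finger_force: 0.0
```

```bash
python3 - <<'E'
from h import *
o=env.observe();print(o["t"],o["tcp_pos"],o["contact_force"])
s,Ks,Vs=cam("side");c,K,V=cam("wrist")
print("side red",blobs(s,(0,140,90),(8,255,255),(250,170,350,250))[1],"yel",blobs(s,(18,120,120),(35,255,255),(300,170,350,225))[1])
print("wrist red",blobs(c,(0,140,90),(8,255,255),None,20)[1],"yel",blobs(c,(18,120,90),(35,255,255),None,30)[1])
H=np.array([.5311,-.0746,.134]);ax=np.array([.991,-.133])
for th in(0,.1,.2):
    P=H+np.array([*(-ax*.064*np.cos(th)),.064*np.sin(th)]);print(th,proj(Ks,Vs,P).round(1),proj(K,V,P).round(1))
for d in(0,.005): 
    P=np.array([.59707,-.08338,.139]);P[:2]-=ax*d
    print(d,proj(Ks,Vs,P).round(1),proj(K,V,P).round(1))
print("side tin/weight",blobs(s,(50,90,40),(90,255,255),(240,180,350,270))[1])
E
```

```text
16.35 [ 0.48600211 -0.06896793  0.25827346] [ 0.26316395 -0.50132441 -0.36671404]
side red [(np.int32(26), np.float64(288.5), np.float64(211.0))] yel [(np.int32(4), np.float64(320.5), np.float64(203.5)), (np.int32(40), np.float64(323.5), np.float64(211.2))]
wrist red [(np.int32(858), np.float64(316.1), np.float64(171.4))] yel [(np.int32(1020), np.float64(197.8), np.float64(112.4)), (np.int32(394), np.float64(19.4), np.float64(163.2)), (np.int32(197), np.float64(6.2), np.float64(200.2))]
0 [287.2 210.5] [316.4 167.8]
0.1 [287.2 209.2] [316.4 169.8]
0.2 [287.4 207.8] [316.3 172.8]
0 [322.3 207. ] [316.5 316. ]
0.005 [320.9 207.1] [316.5 311. ]
side tin/weight [(np.int32(137), np.float64(263.2), np.float64(200.6))]
```

The lever lies flat (solid contact at its shut height), the keeper is drawn in and the tin hasn't moved. Handing in.

```bash
python3 -c "
from station import close_job
print(close_job())"
```

```text
the job is handed in; nothing more can be done
None
```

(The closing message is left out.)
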